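# Mount the hinge sample and hold its leaves in line for the pin

## Task

Fit the wooden jamb block with its square bore fully down onto the square post of the stand, and let go of it. Then take the loose hinge leaf out of its rack and bring it, upright with its knuckle down, into the gap between the two knuckles of the leaf on the jamb block, so that the holes line up and a colleague could push the hinge pin through. Finish while still gripping and holding the loose leaf there, and do not knock over the oil bottle.

Things in the scene. Friction and masses are not known exactly. Their poses are not given: they have to be found in the camera images.
- stand: fixed stand: grey square base plate 90 x 90 mm, 12 mm thick, in its middle an upright steel post 20 mm square, its sides parallel to the plate's, its top 42 mm above the counter (the last 5 mm taper to 15 mm square). Origin: centre of the plate's underside, on the post's axis; z up, x and y square to the post's sides.
- jamb_block: loose pale wood block, 44 (x) x 84 (y) x 50 (z) mm, 0.3-0.55 kg, standing upright. Square bore 22.5 mm wide, 36 mm deep in the middle of its underside, sides along x and y; fits the post in any quarter turn and then rests on the base plate. On top, along y, stands a steel hinge leaf with two knuckles (82 mm high in all). Origin: centre of underside. Grip it across x on the wood.
- jamb_eye (a point): on the axis (along y) of the jamb leaf's two knuckles, midway between them, 72 mm above the block's underside; axes as the block's. Knuckles: 20 mm outside, 10 mm bore, from 14.5 to 40 mm either side of this point (gap 29 mm). The gap's floor is the edge of the 8 mm thick leaf, 10 mm below this point: a 20 mm knuckle standing on it is in line.
- rack: fixed grey rack, base 50 (x) x 104 (y) x 8 mm, with a slotted cheek at each end (y = 30 to 50 mm either side, 30 mm wide in x, top 56 mm high). The slots are 10.5 mm wide, with floors 34 mm above the counter, and carry the loose leaf's plate by its ends. Origin: centre of the underside.
- leaf: loose steel hinge leaf, 0.17-0.33 kg, upright in the rack, its length (y) along the rack's y: plate 8 mm thick (x), 80 mm long (y), from 23 to 70 mm above the origin; below its middle one knuckle, 20 mm outside, 24 mm long. Origin: lowest point of the knuckle, in the middle; z up. Lifts straight up. Grip it across x by the top of the plate, midway along. Same either way round.
- leaf_eye (a point): the middle of the loose leaf's knuckle bore, 10 mm above the leaf's origin; axes as the leaf's, y along the bore.
- oil_bottle: loose pale squeeze bottle with a red pointed cap, 41 mm across, 113 mm high, standing upright. Origin: centre of the underside. It must stay upright.
Not all that is in view belongs to the job. Leave any orange look-alike of the jamb_block alone.

How it is judged:
On the way:
1. the jamb block sits fully down on the post and is let go (horizontal distance between jamb_block and stand below 0.004 m and z of jamb_block in the frame of stand below 0.0145 m and angle between jamb_block's own z axis and vertical below 0.06 rad and contact force between the fingers and jamb_block below 0.2 N), for 0.2 s.
At the end, for the whole second after the job is handed in: Jamb block on the base plate, post in its bore (4 mm off axis, 2.5 mm high, 0.06 rad tilt at most), let go. Loose knuckle between the jamb knuckles: bores within 3.5 mm sideways and in height, 4 mm along, parallel within 0.12 rad; leaf upright within 0.15 rad, still, gripped with over 2 N (horizontal distance between jamb_block and stand below 0.004 m and z of jamb_block in the frame of stand below 0.0145 m and angle between jamb_block's own z axis and vertical below 0.06 rad and x of leaf_eye in the frame of jamb_eye between -0.0035 and 0.0035 m and z of leaf_eye in the frame of jamb_eye between -0.0035 and 0.0035 m and y of leaf_eye in the frame of jamb_eye between -0.004 and 0.004 m and angle between the y axis of leaf_eye and the y axis of jamb_eye, either way round below 0.12 rad and angle between leaf's own z axis and vertical below 0.15 rad and contact force between the fingers and leaf above 2 N and linear speed of leaf below 0.02 m/s); the arm keeps its last pose, push and grip.
It fails at once if the oil bottle is knocked over (angle between oil_bottle's own z axis and vertical above 0.6 rad).
It also fails if it takes over 64 s, if anything falls off the work surface, if the arm or the gripper's body presses on something with over 40 N, if the wrist force passes 120 N, or if a joint passes its speed limit or range.

## Robot

A 7-joint arm with a two-finger parallel gripper is mounted at the origin on a cart in front of the work surface, level with it; the furniture and walls round the work are solid. World frame = base frame: x ahead of the robot, y to its left, z up, the work surface at z = 0. Lengths are in m, angles in rad, forces in N, time in s.
With the tool pointing down it reaches from about 0.4 to 0.85 m from the base axis. Payload 10.4 kg.
Tool frame: the origin (TCP) lies on the centre line of the jaws, within the pads' length; the fingertips stand 11 mm ahead of it and the grasp point (between the pads) lies 8 mm behind it (tip_reach is the distance from the TCP to the fingertips, in m); z points along the fingers, y is the line along which they close (so a half turn about z gives the same grasp; the last joint's range is limited). The gripper opens to 85 mm and grips with 20 to 120 N. Pads are 22 mm wide; open, the fingers measure 114 mm over their backs; the gripper's body (76 mm by 85 mm) begins 54 mm behind the grasp point. The pads swing forward as they close: fully open they stand 13 mm farther back than shut.
Start: joints at [1.181, 0.332, -0.065, 1.46, 0.022, 1.35, -0.088], TCP at [0.224, -0.583, 0.242] pointing down, gripper open.
Joint ranges: [-2.6, 2.6], [-0.5, 2.12], [-1.47, 1.34], [0.16, 2.42], [-1.27, 4.41], [0.06, 2.06], [-2.6, 2.6]. Speed limits (rad/s): [2.22, 2.22, 2.79, 2.79, 3.14, 3.14, 3.14].

## Interface

Orientations are given as a unit quaternion [x, y, z, w].
In Python, from workcell import get_obs, camera, hand_in, tip_reach gives the robot as it stands. The module is installed in compiled form; this text tells all that it offers.
- The arm moves only by the tool move_arm, never from a script. Its argument "plan" is a list of rows, each an object with "delta_pos": the shift along the tool's x, y, z in normalised numbers (1 is 1000 mm), a list of three; "turn": the turn, a rotation vector about the tool's x, y, z in normalised numbers (1 is 180 degrees), a list of three; "fingers": the closure, from 0 (fully open) to 1 (shut). A call has 1 to 12 rows; each row is the pose to reach, as a shift and turn from the pose commanded when the call began, along the tool's axes at that moment; what a row does not reach only later rows make up. A row lasts 1/8 s, in which the tool goes at most 62.5 mm and 10.7 degrees, less where a joint would pass 70% of its speed; a pose out of reach is approached as far as the arm can. Shift and turn numbers lie between -1 and 1, and a call with a number outside is refused. A call with a gripper value outside its range is refused whole. The fingers move at their own pace and stop on an object; "force" is the grip in N (left out, the last holds). Time passes only in rows, so rows that repeat a pose let the fingers close. It gives the time, the measured TCP pose, the force, the opening and the grip force at its end, in the units of the state.
- get_obs(): the state, without advancing time (a new reading comes with each control period).
- camera(name): name is "side" or "top"; returns a dict with "color" (384x512x3 uint8, red, green, blue), "range_z" (384x512 float32, m along the optical axis (not along the pixel's ray), 0 where there is no reading), "fx", "fy", "cx", "cy" (pixels), "k1" (the pictures are not rectified: a ray, as slopes to the right and down, at radius r is drawn at 1 + k1 r^2 times it, then the intrinsics apply), "R" (3x3) and "t" (3): a world point X has camera coordinates R X + t. Camera axes: x right, y down, z forward; pixel columns grow to the right and rows downward; lengths in m; the calibration is good to about 2 mm. A picture is of the moment at which its call begins.
- hand_in(): hands the job in; it is judged then, once.
The state is a dict: "clock": time; "joint_pos": joint angles; "joint_velocities": joint speeds; "tau": joint torques, N m; "position": TCP position; "ee_rot": TCP orientation; "ft_force": force on the tool from outside, world axes, zero at the start; "torque": the same for the moment, N m; "grip_width": opening from 0.0 (shut) to 1.0 (fully open); "grasp_force": force on a finger pad.
Only numpy, scipy, OpenCV 4.12 (cv2) and the standard library are available. Lean on these libraries where they do the work, as an engineer would, in place of code of your own. Each camera call takes 0.05 s, during which the arm holds its last target. There are 200 camera calls.

## Working session

There is one attempt and no reset: what is moved stays moved. The work goes in short steps, Python scripts to look and compute and a tool call to move; the robot and the scene stay as the last step left them, time stands still between calls to the robot, and variables do not carry over. Pictures are saved under pics/ and viewed, at most 10 in all, crops included, and the job is handed in when it is done.

Besides the shell and the picture viewer there is one more tool, called after "Request:" in YAML: its name, and indented under it one key for each argument. move_arm: Moves the arm, as the interface text tells. Its arguments: {"type":"object","properties":{"plan":{"type":"array","items":{"type":"object","properties":{"delta_pos":{"type":"array","items":{"type":"number"}},"turn":{"type":"array","items":{"type":"number"}},"fingers":{"type":"number"}}}},"force":{"type":"number"}},"required":["plan"]}

```bash
mkdir -p pics; cat > h.py <<'E'
import numpy as np, cv2
from workcell import get_obs, camera
def cloud(c):
    h,w=c["range_z"].shape
    v,u=np.mgrid[:h,:w].astype(float)
    K=np.array([[c["fx"],0,c["cx"]],[0,c["fy"],c["cy"]],[0,0,1]])
    p=cv2.undistortPoints(np.stack([u.ravel(),v.ravel()],1)[:,None],K,np.array([c["k1"],0,0,0.]))[:,0]
    z=c["range_z"].ravel().astype(float)
    X=np.c_[p*z[:,None],z]
    W=(X-np.array(c["t"]))@np.array(c["R"])
    W[z<=0]=np.nan
    return W.reshape(h,w,3)
def snap(n):
    c=camera(n); return c["color"],cloud(c),c
E
python3 - <<'E'
from h import *
o=get_obs();print({k:np.round(v,3) for k,v in o.items()})
for n in("side","top"):
    im,W,c=snap(n); np.savez(f"{n}0.npz",im=im,W=W)
    cv2.imwrite(f"pics/{n}0.png",cv2.resize(im[...,::-1],(768,576)))
    print(n,"cam at",np.round(-np.array(c["R"]).T@c["t"],3))
E
```

```text
{'clock': np.float64(0.0), 'joint_pos': array([ 1.181,  0.333, -0.065,  1.461,  0.022,  1.35 , -0.089]), 'joint_velocities': array([-0.   ,  0.002,  0.   ,  0.001,  0.001,  0.001,  0.001]), 'tau': array([ 0.0000e+00, -6.2545e+01,  4.9000e-02, -3.9161e+01,  1.6000e-02,
        1.0000e-02,  0.0000e+00]), 'position': array([ 0.224, -0.583,  0.241]), 'ee_rot': array([ 0.983,  0.182, -0.   , -0.001]), 'ft_force': array([ 0.731, -0.019,  0.509]), 'torque': array([ 0.009, -0.008,  0.06 ]), 'grasp_force': np.float64(0.0), 'grip_width': np.float64(1.0)}
side cam at [0.052 0.787 0.653]
top cam at [0.212 0.019 1.448]
```

View pics/side0.png

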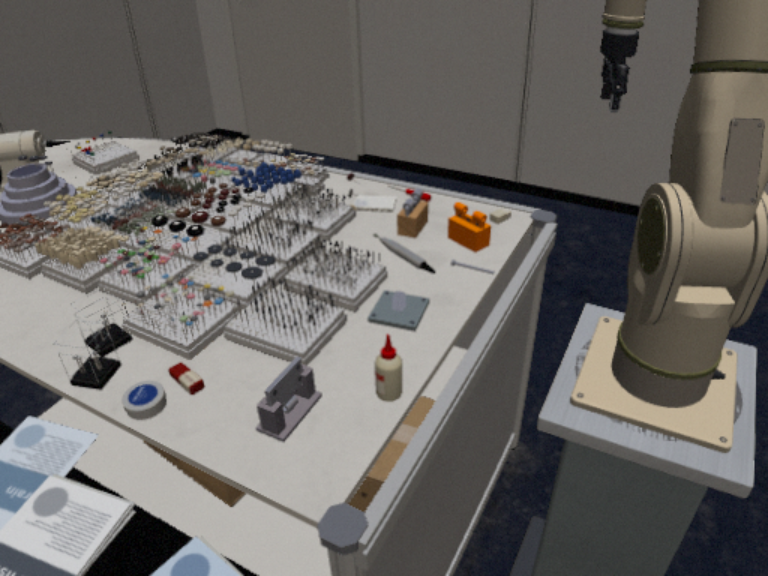

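View pics/top0.png

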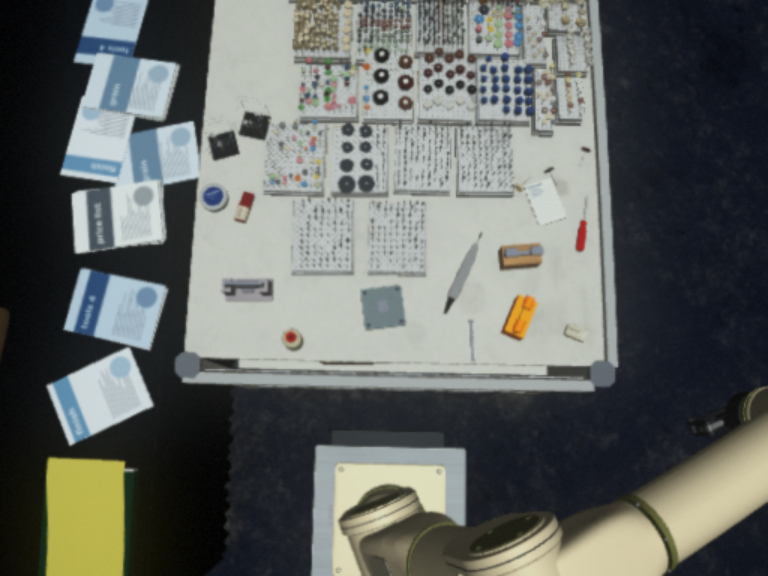

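Top view: brown wood block at (521,255), orange look-alike at (520,316), stand (382,306), rack with leaf (247,289), bottle (291,338). The side view shows the same things: wood block (412,215), orange (469,228), stand (400,308), rack (288,400), bottle (388,370). The wood-coloured one fits the description of the jamb block. Next I confirm it in a crop and measure.

```bash
python3 - <<'E'
from h import *
T=np.load("top0.npz");S=np.load("side0.npz")
a=cv2.resize(T["im"][150:240,140:370,::-1],None,fx=3.4,fy=3.4,interpolation=cv2.INTER_CUBIC)
b=cv2.resize(S["im"][120:290,160:360,::-1],None,fx=1.6,fy=1.6,interpolation=cv2.INTER_CUBIC)
H=np.zeros((a.shape[0]+b.shape[0],782,3),np.uint8);H[:a.shape[0],:a.shape[1]]=a;H[a.shape[0]:,:b.shape[1]]=b
cv2.imwrite("pics/crop1.png",H)
def px(n,u,v):
    return np.round((T if n=="top" else S)["W"][int(v/1.5),int(u/1.5)],3)
C={}
for nm,u,v in(("jamb",521,255),("orange",520,316),("stand",382,306),("rack",247,289),("bottle",291,338)):
    C[nm]=px("top",u,v);print(nm,C[nm])
def box(P):
    r=cv2.minAreaRect((P[:,:2]*1000).astype(np.float32)); return np.round(r[0],1),np.round(r[1],1),round(r[2],1)
for nm,rad in(("jamb",.075),("orange",.06),("stand",.075),("rack",.075),("bottle",.04)):
    for lab,D in(("top",T),("side",S)):
        W=D["W"].reshape(-1,3);c=C[nm]
        P=W[(np.hypot(W[:,0]-c[0],W[:,1]-c[1])<rad)]
        t=np.nanmedian(P[P[:,2]<.006,2]) if (P[:,2]<.006).any() else np.nan
        print(nm,lab,"table",np.round(t,4),"zmax",np.round(np.percentile(P[:,2],[99,99.8]),4))
        for lo,hi in((.007,.018),(.02,.036),(.036,.048),(.044,.055),(.06,.09),(.09,.125)):
            Q=P[(P[:,2]>lo)&(P[:,2]<hi)]
            if len(Q)>12: print("   ",lo,hi,len(Q),*box(Q),"med z",np.round(np.median(Q[:,2]),4))
E
```

```text
jamb [ 0.558 -0.274  0.056]
orange [ 0.428 -0.269  0.051]
stand [0.443 0.024 0.041]
rack [0.478 0.317 0.03 ]
bottle [0.366 0.206 0.089]
jamb top table -0.0006 zmax [0.0824 0.0844]
    0.007 0.018 29 [ 551.9 -255.7] [107.9  78.2] 48.1 med z 0.0114
    0.02 0.036 39 [ 543.5 -268.8] [90.2 37.8] 67.9 med z 0.0271
    0.036 0.048 101 [ 561.4 -277.5] [45.3 84.9] 4.7 med z 0.0456
    0.044 0.055 222 [ 561.3 -277.4] [45.7 85.5] 5.5 med z 0.0492
    0.06 0.09 123 [ 560.8 -277.9] [21. 82.] 6.1 med z 0.0773
jamb side table -0.0006 zmax [0.0815 0.0825]
    0.007 0.018 59 [ 548.3 -267.8] [91.9 37.7] 68.1 med z 0.0121
    0.02 0.036 89 [ 549.2 -264.2] [90.9 39.3] 64.4 med z 0.0285
    0.036 0.048 65 [ 560.2 -271.8] [85.2 42.7] 88.1 med z 0.0421
    0.044 0.055 130 [ 564.3 -271.4] [45.2 88. ] 5.5 med z 0.0499
    0.06 0.09 100 [ 563.9 -274.5] [18.8 84.8] 5.7 med z 0.0753
orange top table -0.0001 zmax [0.0838 0.0852]
    0.007 0.018 27 [ 421.5 -262.4] [106.5  94.7] 55.4 med z 0.0094
    0.02 0.036 30 [ 427.7 -254.3] [93.3 36.3] 3.6 med z 0.0293
    0.036 0.048 67 [ 428.6 -273.6] [45. 85.] 67.3 med z
[... 1451 characters left out ...]
48 167 [470.9 318. ] [104.9  29.4] 78.8 med z 0.0421
    0.044 0.055 165 [471.9 319.2] [103.1  29. ] 78.7 med z 0.05
    0.06 0.09 302 [481.5 316.2] [10.  81.4] 0.0 med z 0.0758
bottle top table -0.0023 zmax [0.097  0.1117]
    0.06 0.09 118 [369.  209.6] [37.9 38.3] 1.1 med z 0.0691
bottle side table 0.0011 zmax [0.1059 0.1134]
    0.007 0.018 65 [363.5 223.6] [39.1 15.9] 31.2 med z 0.0124
    0.02 0.036 97 [363.5 222.8] [39.1 16.8] 32.4 med z 0.0266
    0.036 0.048 76 [363.1 222.2] [38.6 16.1] 34.6 med z 0.0415
    0.044 0.055 70 [363.3 221.9] [38.5 16.4] 33.6 med z 0.049
    0.06 0.09 236 [367.4 214.9] [40.3 29.8] 37.2 med z 0.072
    0.09 0.125 39 [370.7 209.5] [8.8 7.4] 26.7 med z 0.099
```

View pics/crop1.png

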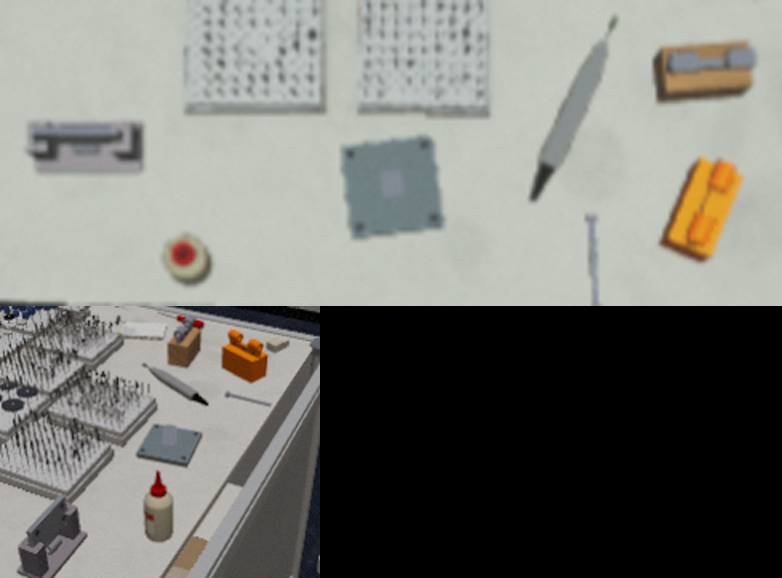

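The crop confirms it: the brown wooden block with the grey leaf is at crop (705,70), and the orange look-alike at (702,208) stays alone. The heights agree with the text: wood top 50 mm, knuckles 82 mm, post 42 mm, leaf top about 82 mm or a little more.

```bash
cat >> h.py <<'E'
from scipy.spatial.transform import Rotation as Ro
def to(pos,yawdeg):
    "tool-frame delta/turn from the present pose to pos, tool x at yaw, pointing down"
    o=get_obs(); R=Ro.from_quat(o["ee_rot"])
    G=Ro.from_euler("z",yawdeg,degrees=True)*Ro.from_euler("x",np.pi)
    print("clock",round(float(o["clock"]),2),"pos",np.round(o["position"],4),"delta",np.round(R.inv().apply(np.array(pos)-o["position"]),4),"turn",np.round((R.inv()*G).as_rotvec(),4))
E
python3 - <<'E'
from h import *
to([.562,-.2755,.15],95.5)
T=np.load("top0.npz");S=np.load("side0.npz")
for D,n in((T,"top"),(S,"side")):
    W=D["W"].reshape(-1,3)
    for nm,c,lo,hi,hx,hy,yaw in(("plate",(.4485,.0235),.008,.0165,.05,.05,10),("leaf",(.4815,.316),.07,.09,.03,.06,0),("rackbase",(.4815,.316),.005,.012,.035,.06,0)):
        a=np.radians(yaw);d=W[:,:2]-c;l=np.c_[d@[np.cos(a),np.sin(a)],d@[-np.sin(a),np.cos(a)]]
        m=(abs(l[:,0])<hx)&(abs(l[:,1])<hy)&(W[:,2]>lo)&(W[:,2]<hi)
        r=cv2.minAreaRect((W[m,:2]*1000).astype(np.float32));print(n,nm,m.sum(),np.round(r[0]+r[1]+(r[2],),1),np.round(np.median(W[m],0),4))
E
```

```text
clock 0.1 pos [ 0.224  -0.5831  0.2416] delta [ 0.4258 -0.1658  0.0918] turn [-1.1000e-03 -8.0000e-04 -1.2999e+00]
top plate 575 [449.2  23.3  92.3  93.8   9.4] [0.4468 0.0211 0.012 ]
top leaf 50 [479.6 316.5   5.2  76.5   1.6] [0.48   0.3159 0.0797]
top rackbase 146 [482.9 316.5  64.5 106.9   7.2] [0.4689 0.3164 0.0075]
side plate 594 [448.9  23.7  91.6  91.2   9.5] [0.4408 0.0325 0.0118]
side leaf 205 [481.5 316.6  10.   80.6   0. ] [0.4789 0.3195 0.08  ]
side rackbase 365 [482.1 317.7  51.9 104.3   0.5] [0.4664 0.322  0.0087]
```

The rows are not in the units I measure in: turns go in shares of 180 degrees. I convert before sending: -1.3 rad / 3.1416 = -0.4138.

Request:
move_arm:
  plan:
    - {"delta_pos": [0.426,-0.166,0],"turn": [0,0,-0.4138],"fingers": 0}
    - {"delta_pos": [0.426,-0.166,0],"turn": [0,0,-0.4138],"fingers": 0}
    - {"delta_pos": [0.426,-0.166,0],"turn": [0,0,-0.4138],"fingers": 0}
    - {"delta_pos": [0.426,-0.166,0],"turn": [0,0,-0.4138],"fingers": 0}
    - {"delta_pos": [0.426,-0.166,0],"turn": [0,0,-0.4138],"fingers": 0}
    - {"delta_pos": [0.426,-0.166,0],"turn": [0,0,-0.4138],"fingers": 0}
    - {"delta_pos": [0.426,-0.166,0.092],"turn": [0,0,-0.4138],"fingers": 0}
    - {"delta_pos": [0.426,-0.166,0.092],"turn": [0,0,-0.4138],"fingers": 0}
    - {"delta_pos": [0.426,-0.166,0.092],"turn": [0,0,-0.4138],"fingers": 0}
    - {"delta_pos": [0.426,-0.166,0.092],"turn": [0,0,-0.4138],"fingers": 0}
    - {"delta_pos": [0.426,-0.166,0.092],"turn": [0,0,-0.4138],"fingers": 0}
    - {"delta_pos": [0.426,-0.166,0.092],"turn": [0,0,-0.4138],"fingers": 0}
  force: 60

```text
clock: 1.6
position: [0.5621, -0.2769, 0.1514]
ee_rot: [0.673, 0.74, -0.0, 0.001]
ft_force: [0.2, 0.0, 0.2]
grip_width: 1.0
grasp_force: 0.0
```

```bash
python3 - <<'E'
from h import *
to([.562,-.2755,.03],95.5)
print(get_obs()["ft_force"],np.round(get_obs()["joint_pos"],2))
im,W,c=snap("side");cv2.imwrite("pics/s1.png",cv2.resize(im[110:210,220:370,::-1],(780,520)))
E
```

```text
clock 1.6 pos [ 0.5621 -0.2769  0.1514] delta [ 1.600e-03 -1.000e-04  1.214e-01] turn [ 0.0011  0.0014 -0.0017]
[0.22310604 0.00340505 0.23282984] [ 0.73  0.43 -0.45  1.55  0.2   1.2   0.34]
```

View pics/s1.png

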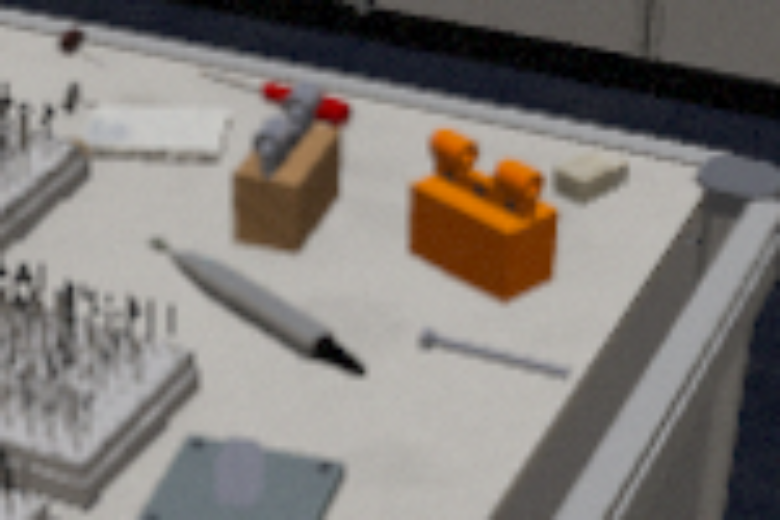

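The crop shows the block and the orange look-alike untouched; the gripper is above the crop. The red thing behind the block is a screwdriver handle, clear of the fingers. Descend and grip.

Request:
move_arm:
  plan:
    - {"delta_pos": [0.0015,0,0.05],"fingers": 0}
    - {"delta_pos": [0.0015,0,0.09],"fingers": 0}
    - {"delta_pos": [0.0015,0,0.121],"fingers": 0}
    - {"delta_pos": [0.0015,0,0.121],"fingers": 0}
    - {"delta_pos": [0.0015,0,0.121],"fingers": 0}
    - {"delta_pos": [0.0015,0,0.121],"fingers": 1}
    - {"delta_pos": [0.0015,0,0.121],"fingers": 1}
    - {"delta_pos": [0.0015,0,0.121],"fingers": 1}
    - {"delta_pos": [0.0015,0,0.121],"fingers": 1}
    - {"delta_pos": [0.0015,0,0.121],"fingers": 1}
    - {"delta_pos": [0.0015,0,0.121],"fingers": 1}
  force: 60

```text
validation failed for argument at $.pl...
```

Request:
move_arm:
  plan:
    - {"delta_pos": [0,0,0],"fingers": 1}
    - {"delta_pos": [0,0,0],"fingers": 1}
    - {"delta_pos": [0,0,-0.03],"fingers": 1}
    - {"delta_pos": [0,0,-0.08],"fingers": 1}
    - {"delta_pos": [0,0,-0.08],"fingers": 1}
    - {"delta_pos": [0,0,-0.08],"fingers": 1}

```text
validation failed for argument at $.pl...
```

```bash
python3 - <<'E'
from h import *
to([.449,.0235,.11],99.5)
o=get_obs();print(o["ft_force"],o["torque"])
E
```

```text
clock 1.65 pos [ 0.5622 -0.2767  0.1513] delta [ 0.3096 -0.0843  0.0408] turn [ 0.001   0.0012 -0.0711]
[-0.41446769  0.24804379 -0.08151764] [-0.02646908  0.007819    0.01575468]
```

All keys are required, so I resend with turns.

Request:
move_arm:
  plan:
    - {"delta_pos": [0.0015,0,0.05],"turn": [0,0,0],"fingers": 0}
    - {"delta_pos": [0.0015,0,0.09],"turn": [0,0,0],"fingers": 0}
    - {"delta_pos": [0.0015,0,0.121],"turn": [0,0,0],"fingers": 0}
    - {"delta_pos": [0.0015,0,0.121],"turn": [0,0,0],"fingers": 0}
    - {"delta_pos": [0.0015,0,0.121],"turn": [0,0,0],"fingers": 0}
    - {"delta_pos": [0.0015,0,0.121],"turn": [0,0,0],"fingers": 1}
    - {"delta_pos": [0.0015,0,0.121],"turn": [0,0,0],"fingers": 1}
    - {"delta_pos": [0.0015,0,0.121],"turn": [0,0,0],"fingers": 1}
    - {"delta_pos": [0.0015,0,0.121],"turn": [0,0,0],"fingers": 1}
    - {"delta_pos": [0.0015,0,0.121],"turn": [0,0,0],"fingers": 1}
    - {"delta_pos": [0.0015,0,0.121],"turn": [0,0,0],"fingers": 1}
    - {"delta_pos": [0.0015,0,0.121],"turn": [0,0,0],"fingers": 1}
  force: 60

```text
clock: 3.15
position: [0.5632, -0.2745, 0.0307]
ee_rot: [0.672, 0.74, 0.0, 0.001]
ft_force: [1.3, -0.0, 6.6]
grip_width: 0.507
grasp_force: 62.5
```

Request:
move_arm:
  plan:
    - {"delta_pos": [0,0,-0.03],"turn": [0,0,0],"fingers": 1}
    - {"delta_pos": [0,0,-0.08],"turn": [0,0,0],"fingers": 1}
    - {"delta_pos": [0,0,-0.08],"turn": [0,0,0],"fingers": 1}
    - {"delta_pos": [0,0,-0.08],"turn": [0,0,0],"fingers": 1}

```text
clock: 3.65
position: [0.5614, -0.2741, 0.1084]
ee_rot: [0.672, 0.74, -0.0, -0.001]
ft_force: [-1.0, 0.5, -4.5]
grip_width: 0.503
grasp_force: 62.5
```

```bash
python3 - <<'E'
from h import *
to([.449,.0235,.11],99.5)
o=get_obs();print(o["ft_force"],o["torque"],o["grasp_force"])
E
```

```text
clock 3.65 pos [ 0.5614 -0.2741  0.1084] delta [ 0.307  -0.0834 -0.0014] turn [-0.0013 -0.0004 -0.0699]
[-0.9648531   0.53777225 -4.52800859] [ 0.01284031 -0.03212568 -0.00246794] 62.476918548345566
```

To row units: -0.07 rad / 3.1416 = -0.0223.

Request:
move_arm:
  plan:
    - {"delta_pos": [0.05,-0.014,0],"turn": [0,0,-0.0064],"fingers": 1}
    - {"delta_pos": [0.1,-0.027,0],"turn": [0,0,-0.0095],"fingers": 1}
    - {"delta_pos": [0.15,-0.041,0],"turn": [0,0,-0.0127],"fingers": 1}
    - {"delta_pos": [0.2,-0.054,0],"turn": [0,0,-0.0159],"fingers": 1}
    - {"delta_pos": [0.25,-0.068,0],"turn": [0,0,-0.0191],"fingers": 1}
    - {"delta_pos": [0.29,-0.079,0],"turn": [0,0,-0.0223],"fingers": 1}
    - {"delta_pos": [0.307,-0.0835,0],"turn": [0,0,-0.0223],"fingers": 1}
    - {"delta_pos": [0.307,-0.0835,0],"turn": [0,0,-0.0223],"fingers": 1}
    - {"delta_pos": [0.307,-0.0835,0],"turn": [0,0,-0.0223],"fingers": 1}
    - {"delta_pos": [0.307,-0.0835,0],"turn": [0,0,-0.0223],"fingers": 1}

```text
clock: 4.9
position: [0.4499, 0.0222, 0.1091]
ee_rot: [0.647, 0.763, -0.0, -0.0]
ft_force: [-0.3, -0.4, -3.8]
grip_width: 0.501
grasp_force: 62.6
```

```bash
python3 - <<'E'
from h import *
to([.449,.0235,.11],99.5)
imgs=[]
for n in("side","top"):
    im,W,c=snap(n);np.savez(f"{n}2.npz",im=im,W=W)
    v,u=(205,265) if n=="side" else (200,255)
    imgs.append(cv2.resize(im[v-55:v+50,u-55:u+50,::-1],(390,390),interpolation=cv2.INTER_CUBIC))
    d=W.reshape(-1,3);hsv=cv2.cvtColor(im,cv2.COLOR_RGB2HSV).reshape(-1,3)
    m=(np.hypot(d[:,0]-.449,d[:,1]-.0235)<.07)&(d[:,2]>.07)&(d[:,2]<.135)&(hsv[:,1]>70)
    for lo,hi in((.075,.115),(.115,.135)):
        P=d[m&(d[:,2]>lo)&(d[:,2]<hi)]
        if len(P)>10:
            r=cv2.minAreaRect((P[:,:2]*1000).astype(np.float32));print(n,lo,len(P),np.round(r[0]+r[1]+(r[2],),1),np.round(P.min(0),4),np.round(P.max(0),4))
cv2.imwrite("pics/hover.png",np.hstack(imgs))
E
```

```text
clock 4.9 pos [0.4499 0.0222 0.1091] delta [ 0.0014 -0.0007 -0.0009] turn [-0.0003 -0.0001 -0.0019]
side 0.075 227 [431.7  39.2  76.3  39.7  63.3] [ 0.4154 -0.0038  0.08  ] [0.4656 0.0668 0.1148]
side 0.115 229 [443.5  33.1  72.6  64.1  58.9] [ 0.4166 -0.0146  0.115 ] [0.4805 0.0658 0.1343]
```

View pics/hover.png

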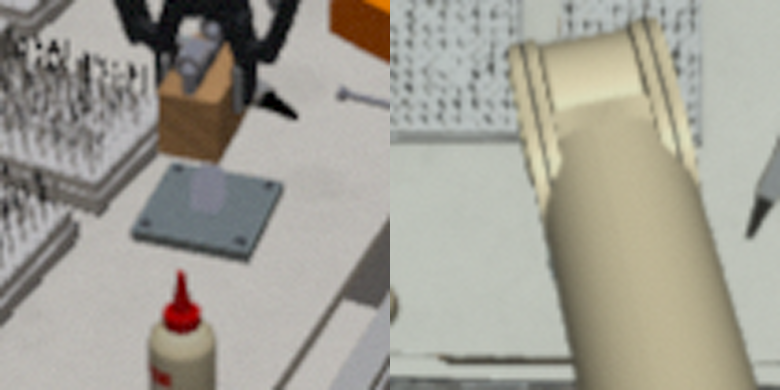

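Hover view: left (side) shows the block held upright at (200,90), just above the post at (210,190). In the right view (top) the arm hides it. I fit the visible end face in the stand's frame.

```bash
python3 - <<'E'
from h import *
S=np.load("side2.npz");W=S["W"].reshape(-1,3);hsv=cv2.cvtColor(S["im"],cv2.COLOR_RGB2HSV).reshape(-1,3)
a=np.radians(9.5);ax=np.array([np.cos(a),np.sin(a)]);ay=np.array([-ax[1],ax[0]])
d=W[:,:2]-[.449,.0235];L=np.c_[d@ax,d@ay,W[:,2]]
wood=(hsv[:,1]>70)&(hsv[:,0]<25)
m=wood&(abs(L[:,0])<.035)&(abs(L[:,1])<.06)&(L[:,2]>.075)&(L[:,2]<.137)
e=m&(L[:,1]>.03)&(L[:,2]<.124)&(L[:,2]>.084)&(abs(L[:,0])<.019)
A=np.c_[L[e][:,[0,2]],np.ones(e.sum())];k,*_=np.linalg.lstsq(A,L[e,1],rcond=None)
print("end face",e.sum(),"slopes x,z",k[:2].round(3),"y med",np.median(L[e,1]).round(4),"std",L[e,1].std().round(4),"x range",np.percentile(L[m&(L[:,1]>.03)&(L[:,2]<.12),0],[1,99]).round(4))
t=m&(L[:,2]>.126)&(L[:,2]<.133);print("top",t.sum(),np.median(L[t,2]).round(4),"x",np.percentile(L[t,0],[2,98]).round(4),"y",np.percentile(L[t,1],[2,98]).round(4))
print("zmin",np.percentile(L[m,2],[0,1,3]).round(4))
# same view reference: stand post & plate in initial side image
W=np.load("side0.npz")["W"].reshape(-1,3);d=W[:,:2]-[.449,.0235];L=np.c_[d@ax,d@ay,W[:,2]]
p=(abs(L[:,0])<.009)&(L[:,2]>.016)&(L[:,2]<.034)&(abs(L[:,1])<.016);print("post +y face",p.sum(),np.median(L[p,1]).round(4),L[p,1].round(3)[:20])
q=(abs(L[:,1])<.009)&(L[:,2]>.016)&(L[:,2]<.034)&(abs(L[:,0])<.016);print("post -x face",q.sum(),np.median(L[q,0]).round(4))
E
```

```text
end face 193 slopes x,z [ 0.    -0.021] y med 0.0386 std 0.0014 x range [-0.0216  0.0209]
top 148 0.1283 x [-0.0215  0.0215] y [-0.0248  0.0399]
zmin [0.08   0.0821 0.0838]
post +y face 36 0.0083 [0.007 0.008 0.007 0.01  0.009 0.008 0.008 0.009 0.005 0.007 0.01  0.008
 0.01  0.007 0.01  0.007 0.008 0.01  0.01  0.008]
post -x face 37 -0.0047
```

To row units: -0.002 rad / 3.1416 = -0.0006.

Request:
move_arm:
  plan:
    - {"delta_pos": [0.0028,-0.0004,0],"turn": [0,0,-0.0006],"fingers": 1}
    - {"delta_pos": [0.0028,-0.0004,0.02],"turn": [0,0,-0.0006],"fingers": 1}
    - {"delta_pos": [0.0028,-0.0004,0.032],"turn": [0,0,-0.0006],"fingers": 1}
    - {"delta_pos": [0.0028,-0.0004,0.036],"turn": [0,0,-0.0006],"fingers": 1}
    - {"delta_pos": [0.0028,-0.0004,0.039],"turn": [0,0,-0.0006],"fingers": 1}
    - {"delta_pos": [0.0028,-0.0004,0.042],"turn": [0,0,-0.0006],"fingers": 1}
    - {"delta_pos": [0.0028,-0.0004,0.042],"turn": [0,0,-0.0006],"fingers": 1}

```text
clock: 5.88
position: [0.4493, 0.0255, 0.0676]
ee_rot: [0.645, 0.764, 0.0, 0.001]
ft_force: [2.1, -3.5, -3.1]
grip_width: 0.506
grasp_force: 62.8
```

Already about 5 mm down over the post with small side force. Continue gently.

Request:
move_arm:
  plan:
    - {"delta_pos": [-0.0005,0,0.004],"turn": [0,0,0],"fingers": 1}
    - {"delta_pos": [-0.0005,0,0.008],"turn": [0,0,0],"fingers": 1}
    - {"delta_pos": [-0.0005,0,0.012],"turn": [0,0,0],"fingers": 1}
    - {"delta_pos": [-0.0005,0,0.016],"turn": [0,0,0],"fingers": 1}
    - {"delta_pos": [-0.0005,0,0.019],"turn": [0,0,0],"fingers": 1}
    - {"delta_pos": [-0.0005,0,0.019],"turn": [0,0,0],"fingers": 1}

```text
clock: 6.62
position: [0.4488, 0.025, 0.0478]
ee_rot: [0.645, 0.764, -0.0, 0.0]
ft_force: [3.3, -5.5, -5.0]
grip_width: 0.503
grasp_force: 62.5
```

Request:
move_arm:
  plan:
    - {"delta_pos": [-0.0015,-0.0005,0.002],"turn": [0,0,0],"fingers": 1}
    - {"delta_pos": [-0.0015,-0.0005,0.004],"turn": [0,0,0],"fingers": 1}
    - {"delta_pos": [-0.0015,-0.0005,0.006],"turn": [0,0,0],"fingers": 1}
    - {"delta_pos": [-0.0015,-0.0005,0.006],"turn": [0,0,0],"fingers": 1}

```text
clock: 7.12
position: [0.4483, 0.0245, 0.0426]
ee_rot: [0.645, 0.764, -0.0, -0.0]
ft_force: [-5.0, 0.6, 7.9]
grip_width: 0.508
grasp_force: 63.8
```

Request:
move_arm:
  plan:
    - {"delta_pos": [0,0,0],"turn": [0,0,0],"fingers": 0}
    - {"delta_pos": [0,0,0],"turn": [0,0,0],"fingers": 0}
    - {"delta_pos": [0,0,0],"turn": [0,0,0],"fingers": 0}
    - {"delta_pos": [0,0,0],"turn": [0,0,0],"fingers": 0}
    - {"delta_pos": [0,0,0],"turn": [0,0,0],"fingers": 0}
    - {"delta_pos": [0,0,-0.03],"turn": [0,0,0],"fingers": 0}
    - {"delta_pos": [0,0,-0.08],"turn": [0,0,0],"fingers": 0}
    - {"delta_pos": [0,0,-0.13],"turn": [0,0,0],"fingers": 0}
    - {"delta_pos": [0,0,-0.17],"turn": [0,0,0],"fingers": 0}
    - {"delta_pos": [0,0,-0.17],"turn": [0,0,0],"fingers": 0}
    - {"delta_pos": [0,0,-0.17],"turn": [0,0,0],"fingers": 0}

```text
clock: 8.5
position: [0.4482, 0.0239, 0.2116]
ee_rot: [0.645, 0.764, -0.0, -0.0]
ft_force: [0.0, 0.1, -0.4]
grip_width: 1.0
grasp_force: 0.0
```

```bash
python3 - <<'E'
from h import *
to([.4815,.3165,.15],90.5)
im,W,c=snap("side");np.savez("side3.npz",im=im,W=W)
W=W.reshape(-1,3);hsv=cv2.cvtColor(im,cv2.COLOR_RGB2HSV).reshape(-1,3)
a=np.radians(9.5);ax=np.array([np.cos(a),np.sin(a)]);ay=np.array([-ax[1],ax[0]])
d=W[:,:2]-[.449,.0235];L=np.c_[d@ax,d@ay,W[:,2]]
wood=(hsv[:,1]>70)&(hsv[:,0]<25)
t=wood&(abs(L[:,0])<.03)&(abs(L[:,1])<.05)&(L[:,2]>.055)&(L[:,2]<.07)
print("wood top z",np.median(L[t,2]).round(4),"x",np.percentile(L[t,0],[2,98]).round(4),"y",np.percentile(L[t,1],[2,98]).round(4))
k=(abs(L[:,0])<.02)&(abs(L[:,1])<.05)&(L[:,2]>.085)&(L[:,2]<.1);r=cv2.minAreaRect((W[k,:2]*1000).astype(np.float32))
print("knuckles",k.sum(),np.round(r[0]+r[1]+(r[2],),1),"ztop",np.percentile(L[k,2],98).round(4),"y",np.percentile(L[k,1],[2,98]).round(4))
e=wood&(L[:,1]>.03)&(L[:,1]<.05)&(L[:,2]<.055)&(L[:,2]>.02)&(abs(L[:,0])<.019);print("endface y",np.median(L[e,1]).round(4), "slope", np.polyfit(L[e,0],L[e,1],1)[0].round(3))
cv2.imwrite("pics/seated.png",cv2.resize(im[140:270,160:360,::-1],(780,507),interpolation=cv2.INTER_CUBIC))
E
```

```text
clock 8.5 pos [0.4482 0.0239 0.2116] delta [0.283  0.0817 0.0615] turn [-0.0007  0.0002  0.1592]
wood top z 0.0617 x [-0.0227  0.0185] y [-0.0402  0.0433]
knuckles 101 [446.6  23.9  19.2  80.7   7.6] ztop 0.095 y [-0.0384  0.0403]
endface y 0.0412 slope 0.005
```

View pics/seated.png

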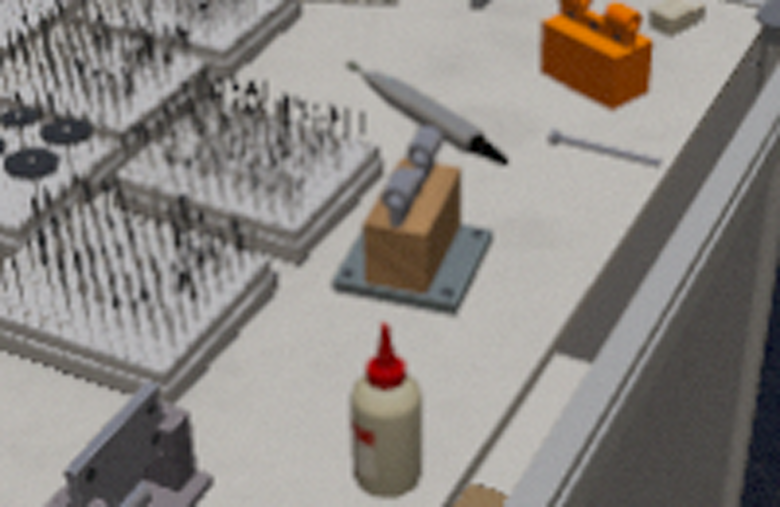

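Seated: wood top at 62 mm, knuckle tops at 94–95 mm, block upright on the plate at (410,230), bottle standing at (385,420). Now go above the leaf.

To row units: 0.159 rad / 3.1416 = 0.0506.

Request:
move_arm:
  plan:
    - {"delta_pos": [0.283,0.082,0],"turn": [0,0,0.0506],"fingers": 0.3}
    - {"delta_pos": [0.283,0.082,0],"turn": [0,0,0.0506],"fingers": 0.3}
    - {"delta_pos": [0.283,0.082,0],"turn": [0,0,0.0506],"fingers": 0.3}
    - {"delta_pos": [0.283,0.082,0],"turn": [0,0,0.0506],"fingers": 0.3}
    - {"delta_pos": [0.283,0.082,0],"turn": [0,0,0.0506],"fingers": 0.3}
    - {"delta_pos": [0.283,0.082,0.03],"turn": [0,0,0.0506],"fingers": 0.3}
    - {"delta_pos": [0.283,0.082,0.062],"turn": [0,0,0.0506],"fingers": 0.3}
    - {"delta_pos": [0.283,0.082,0.062],"turn": [0,0,0.0506],"fingers": 0.3}
    - {"delta_pos": [0.283,0.082,0.062],"turn": [0,0,0.0506],"fingers": 0.3}
    - {"delta_pos": [0.283,0.082,0.062],"turn": [0,0,0.0506],"fingers": 0.3}
  force: 50

```text
clock: 9.8
position: [0.4826, 0.3171, 0.1515]
ee_rot: [0.704, 0.71, 0.001, 0.0]
ft_force: [0.2, 0.0, 0.2]
grip_width: 0.696
grasp_force: 0.0
```

```bash
python3 - <<'E'
from h import *
to([.4815,.3165,.06],90.5); print(np.round(get_obs()["joint_pos"],2))
E
```

```text
clock 9.8 pos [0.4826 0.3171 0.1515] delta [-0.0006 -0.0013  0.0915] turn [ 0.0016 -0.0008 -0.    ]
[ 0.03  0.42 -0.86  1.67  0.34  1.2  -0.9 ]
```

To row units: 0.0016 rad / 3.1416 = 0.0005.

Request:
move_arm:
  plan:
    - {"delta_pos": [-0.0005,-0.001,0.05],"turn": [0.0005,-0.0003,0],"fingers": 0.3}
    - {"delta_pos": [-0.0005,-0.001,0.08],"turn": [0.0005,-0.0003,0],"fingers": 0.3}
    - {"delta_pos": [-0.0005,-0.001,0.0915],"turn": [0.0005,-0.0003,0],"fingers": 0.3}
    - {"delta_pos": [-0.0005,-0.001,0.0915],"turn": [0.0005,-0.0003,0],"fingers": 0.3}
    - {"delta_pos": [-0.0005,-0.001,0.0915],"turn": [0.0005,-0.0003,0],"fingers": 1}
    - {"delta_pos": [-0.0005,-0.001,0.0915],"turn": [0.0005,-0.0003,0],"fingers": 1}
    - {"delta_pos": [-0.0005,-0.001,0.0915],"turn": [0.0005,-0.0003,0],"fingers": 1}
    - {"delta_pos": [-0.0005,-0.001,0.0915],"turn": [0.0005,-0.0003,0],"fingers": 1}
    - {"delta_pos": [-0.0005,-0.001,0.0915],"turn": [0.0005,-0.0003,0],"fingers": 1}
    - {"delta_pos": [-0.0005,-0.001,0.0915],"turn": [0.0005,-0.0003,0],"fingers": 1}
    - {"delta_pos": [-0.0005,-0.001,0.0915],"turn": [0.0005,-0.0003,0],"fingers": 1}
  force: 50

```text
clock: 11.18
position: [0.4816, 0.3165, 0.0596]
ee_rot: [0.704, 0.71, -0.0, 0.0]
ft_force: [-0.4, -1.3, 7.0]
grip_width: 0.087
grasp_force: 50.2
```

Gripped (opening ≈ 8 mm). Lift straight up.

Request:
move_arm:
  plan:
    - {"delta_pos": [0,0,-0.01],"turn": [0,0,0],"fingers": 1}
    - {"delta_pos": [0,0,-0.03],"turn": [0,0,0],"fingers": 1}
    - {"delta_pos": [0,0,-0.06],"turn": [0,0,0],"fingers": 1}
    - {"delta_pos": [0,0,-0.1],"turn": [0,0,0],"fingers": 1}
    - {"delta_pos": [0,0,-0.12],"turn": [0,0,0],"fingers": 1}
    - {"delta_pos": [0,0,-0.12],"turn": [0,0,0],"fingers": 1}
    - {"delta_pos": [0,0,-0.12],"turn": [0,0,0],"fingers": 1}

```text
clock: 12.05
position: [0.4808, 0.3157, 0.1774]
ee_rot: [0.704, 0.71, -0.002, -0.0]
ft_force: [0.3, -0.7, -2.9]
grip_width: 0.086
grasp_force: 49.5
```

```bash
python3 - <<'E'
from h import *
to([.448,.024,.18],99.0);print(get_obs()["ft_force"])
E
```

```text
clock 12.05 pos [0.4808 0.3157 0.1774] delta [-0.2914 -0.0354 -0.0019] turn [-0.0033  0.0018 -0.1482]
[ 0.29397621 -0.7414203  -2.85851496]
```

To row units: 0.002 rad / 3.1416 = 0.0006.

Request:
move_arm:
  plan:
    - {"delta_pos": [-0.05,-0.006,-0.002],"turn": [-0.001,0.0006,-0.0095],"fingers": 1}
    - {"delta_pos": [-0.1,-0.012,-0.002],"turn": [-0.001,0.0006,-0.0159],"fingers": 1}
    - {"delta_pos": [-0.15,-0.018,-0.002],"turn": [-0.001,0.0006,-0.0255],"fingers": 1}
    - {"delta_pos": [-0.2,-0.024,-0.002],"turn": [-0.001,0.0006,-0.0318],"fingers": 1}
    - {"delta_pos": [-0.245,-0.03,-0.002],"turn": [-0.001,0.0006,-0.0382],"fingers": 1}
    - {"delta_pos": [-0.275,-0.034,-0.002],"turn": [-0.001,0.0006,-0.0471],"fingers": 1}
    - {"delta_pos": [-0.291,-0.0355,-0.002],"turn": [-0.001,0.0006,-0.0471],"fingers": 1}
    - {"delta_pos": [-0.291,-0.0355,0.012],"turn": [-0.001,0.0006,-0.0471],"fingers": 1}
    - {"delta_pos": [-0.291,-0.0355,0.02],"turn": [-0.001,0.0006,-0.0471],"fingers": 1}
    - {"delta_pos": [-0.291,-0.0355,0.02],"turn": [-0.001,0.0006,-0.0471],"fingers": 1}
    - {"delta_pos": [-0.291,-0.0355,0.02],"turn": [-0.001,0.0006,-0.0471],"fingers": 1}

```text
clock: 13.42
position: [0.4485, 0.0257, 0.1591]
ee_rot: [0.649, 0.761, 0.001, -0.0]
ft_force: [-0.2, 0.6, -3.1]
grip_width: 0.085
grasp_force: 49.4
```

```bash
python3 - <<'E'
from h import *
to([.448,.024,.15],99.0)
im,W,c=snap("side");np.savez("side4.npz",im=im,W=W);W=W.reshape(-1,3)
a=np.radians(9.0);ax=np.array([np.cos(a),np.sin(a)]);ay=np.array([-ax[1],ax[0]])
def loc(W): d=W[:,:2]-[.448,.024];return np.c_[d@ax,d@ay,W[:,2]]
L=loc(W)
n=(abs(L[:,0])<.03)&(abs(L[:,1])<.06)
for lo in np.arange(.05,.19,.006):
    k=n&(L[:,2]>lo)&(L[:,2]<lo+.006)
    if k.sum()>5: print("z%.3f"%lo,k.sum(),"x",np.percentile(L[k,0],[3,50,97]).round(4),"y",np.percentile(L[k,1],[3,50,97]).round(4))
k=n&(L[:,2]>.125)&(L[:,2]<.165);r=cv2.minAreaRect((W[k,:2]*1000).astype(np.float32));print("plate",np.round(r[0]+r[1]+(r[2],),1))
cv2.imwrite("pics/hover2.png",cv2.resize(im[140:235,215:320,::-1],(663,600),interpolation=cv2.INTER_CUBIC))
E
```

```text
clock 13.43 pos [0.4485 0.0257 0.1591] delta [-0.0017 -0.0007  0.0091] turn [ 0.0014 -0.0016  0.0012]
z0.050 41 x [-0.022  -0.0101  0.0192] y [-0.0384  0.0397  0.0426]
z0.056 130 x [-0.0217 -0.0099  0.0223] y [-0.0398  0.018   0.0417]
z0.062 112 x [-0.0209 -0.0063  0.0201] y [-0.0387  0.013   0.0402]
z0.068 15 x [-0.0041 -0.0034  0.0028] y [-0.028  -0.0042  0.0387]
z0.074 27 x [-0.0047  0.002   0.0062] y [-0.0258 -0.015   0.0391]
z0.080 33 x [-0.0095 -0.0037  0.0081] y [-0.0329  0.0302  0.0407]
z0.086 50 x [-0.0095 -0.0051  0.0073] y [-0.036   0.0156  0.0398]
z0.092 38 x [-0.0059 -0.0007  0.0044] y [-0.0368  0.0177  0.0395]
z0.110 8 x [-0.0052  0.0006  0.0057] y [0.0058 0.0134 0.0167]
z0.116 15 x [-0.0085 -0.0028  0.005 ] y [0.0038 0.0133 0.0177]
z0.122 19 x [-0.009  -0.0061 -0.0012] y [-0.006   0.0053  0.0162]
z0.128 10 x [-0.0051 -0.0028  0.0025] y [-0.0021  0.0065  0.0338]
z0.134 17 x [-0.0036 -0.0024  0.0024] y [-0.0024  0.0214  0.0442]
z0.140 16 x [-0.0036 -0.002   0.0033] y [0.0073 0.0392 0.0439]
z0.146 18 x [-0.0089 -0.0026  0.0029] y [0.0044 0.0348 0.0437]
z0.152 27 x [-0.013  -0.0033  0.0033] y [0.0059 0.0194 0.043 ]
z0.158 28 x [-0.0165 -0.0034  0.0171] y [-0.002   0.0118  0.0433]
z0.164 38 x [-0.0163 -0.0036  0.0172] y [-0.0009  0.01    0.0443]
z0.170 32 x [-0.0164 -0.0032  0.0174] y [-0.0017  0.0114  0.0427]
z0.176 66 x [-0.0161 -0.0005  0.0145] y [-0.0042  0.0123  0.0421]
z0.182 28 x [-0.0162  0.0052  0.0145] y [-0.0102  0.0085  0.0119]
z0.188 32 x [-0.0224 -0.0051  0.0249] y [-0.0099  0.01    0.0139]
plate [440.1  40.5  35.2  47.5  31. ]
```

View pics/hover2.png

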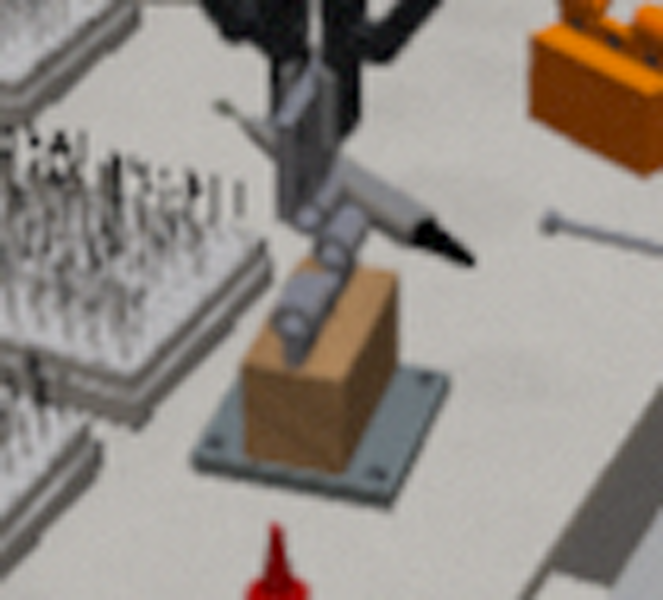

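The leaf hangs over the block at (305,150), knuckle at (315,215). The jamb knuckles are at (300,305) and (340,235). The leaf's near end is about 3.7 mm too far along +y, while sideways it is centred. Correct that, come down to just above the knuckles and measure again.

To row units: -0.001 rad / 3.1416 = -0.0003.

Request:
move_arm:
  plan:
    - {"delta_pos": [-0.0037,0,0.005],"turn": [0.0003,-0.0003,0],"fingers": 1}
    - {"delta_pos": [-0.0037,0,0.012],"turn": [0.0003,-0.0003,0],"fingers": 1}
    - {"delta_pos": [-0.0037,0,0.012],"turn": [0.0003,-0.0003,0],"fingers": 1}
    - {"delta_pos": [-0.0037,0,0.012],"turn": [0.0003,-0.0003,0],"fingers": 1}

```text
clock: 13.98
position: [0.449, 0.0214, 0.1471]
ee_rot: [0.649, 0.76, 0.0, 0.0]
ft_force: [-0.0, -0.4, -1.9]
grip_width: 0.087
grasp_force: 49.4
```

```bash
python3 - <<'E'
from h import *
to([.448,.024,.15],99.0)
Ws=[snap("side")[1].reshape(-1,3) for _ in range(4)]
a=np.radians(9.0);ax=np.array([np.cos(a),np.sin(a)]);ay=np.array([-ax[1],ax[0]])
W=np.vstack(Ws);d=W[:,:2]-[.448,.024];L=np.c_[d@ax,d@ay,W[:,2]]
def st(nm,lo,hi,hx,y0=.03):
    k=(abs(L[:,0])<hx)&(L[:,1]>y0)&(L[:,1]<.06)&(L[:,2]>lo)&(L[:,2]<hi)
    print(nm,k.sum(),"x",np.percentile(L[k,0],[3,50,97]).round(4),"y",np.percentile(L[k,1],[25,50,75,90,97]).round(4))
st("leaf end",.128,.165,.003); st("wood end",.02,.055,.019,.035); st("jamb knuckle end",.076,.092,.008)
st("leaf plate full",.125,.165,.012)
st("jamb knuckle full",.079,.092,.02)
k=(abs(L[:,0])<.02)&(abs(L[:,1])<.025)&(L[:,2]>.095)&(L[:,2]<.118);print("leaf knuckle",k.sum(),"x",np.percentile(L[k,0],[3,50,97]).round(4),"y",np.percentile(L[k,1],[3,25,50,75,97]).round(4),"z",L[k,2].min().round(4))
E
```

```text
clock 13.97 pos [0.449  0.0214 0.1471] delta [ 0.0027 -0.0006 -0.0029] turn [ 0.0004 -0.0002  0.    ]
leaf end 143 x [-0.0029 -0.0003  0.0027] y [0.0365 0.0378 0.0386 0.0395 0.0399]
wood end 591 x [-0.018  -0.0007  0.0176] y [0.0395 0.0405 0.0415 0.0422 0.0429]
jamb knuckle end 125 x [-0.0074  0.0001  0.0066] y [0.0355 0.0376 0.0389 0.0398 0.041 ]
leaf plate full 202 x [-0.0036 -0.0007  0.0031] y [0.0357 0.0376 0.0384 0.0393 0.0398]
jamb knuckle full 132 x [-0.0098 -0.0015  0.0087] y [0.0351 0.0373 0.0388 0.0397 0.041 ]
leaf knuckle 177 x [-0.009  -0.0041  0.0052] y [-0.011  -0.001   0.0067  0.0097  0.0116] z 0.0985
```

Aligned to within about 0.5 mm in both directions. Lower slowly.

Request:
move_arm:
  plan:
    - {"delta_pos": [0.0006,0,0.004],"turn": [0,0,0],"fingers": 1}
    - {"delta_pos": [0.0006,0,0.007],"turn": [0,0,0],"fingers": 1}
    - {"delta_pos": [0.0006,0,0.01],"turn": [0,0,0],"fingers": 1}
    - {"delta_pos": [0.0006,0,0.013],"turn": [0,0,0],"fingers": 1}
    - {"delta_pos": [0.0006,0,0.013],"turn": [0,0,0],"fingers": 1}

```text
clock: 14.8
position: [0.4487, 0.022, 0.1338]
ee_rot: [0.649, 0.76, 0.0, -0.0]
ft_force: [0.7, 0.4, -3.0]
grip_width: 0.087
grasp_force: 49.4
```

Request:
move_arm:
  plan:
    - {"delta_pos": [0,0,0.003],"turn": [0,0,0],"fingers": 1}
    - {"delta_pos": [0,0,0.006],"turn": [0,0,0],"fingers": 1}
    - {"delta_pos": [0,0,0.009],"turn": [0,0,0],"fingers": 1}
    - {"delta_pos": [0,0,0.0105],"turn": [0,0,0],"fingers": 1}
    - {"delta_pos": [0,0,0.0105],"turn": [0,0,0],"fingers": 1}
    - {"delta_pos": [0,0,0.0105],"turn": [0,0,0],"fingers": 1}

```text
clock: 15.55
position: [0.449, 0.0219, 0.1237]
ee_rot: [0.649, 0.76, 0.0, 0.0]
ft_force: [0.2, 0.2, -2.6]
grip_width: 0.086
grasp_force: 49.4
```

Still hanging free; ease down to find the floor.

Request:
move_arm:
  plan:
    - {"delta_pos": [0,0,0.001],"turn": [0,0,0],"fingers": 1}
    - {"delta_pos": [0,0,0.002],"turn": [0,0,0],"fingers": 1}
    - {"delta_pos": [0,0,0.002],"turn": [0,0,0],"fingers": 1}
    - {"delta_pos": [0,0,0.002],"turn": [0,0,0],"fingers": 1}

```text
clock: 16.05
position: [0.4493, 0.022, 0.1224]
ee_rot: [0.649, 0.76, 0.0, 0.0]
ft_force: [-4.6, -0.2, 8.5]
grip_width: 0.086
grasp_force: 51.3
```

```bash
python3 - <<'E'
from h import *
to([.448,.024,.1226],99.0);print(get_obs()["ft_force"],get_obs()["torque"])
s=[snap("side") for _ in range(4)]
W=np.vstack([q[1].reshape(-1,3) for q in s])
a=np.radians(9.0);ax=np.array([np.cos(a),np.sin(a)]);ay=np.array([-ax[1],ax[0]])
d=W[:,:2]-[.448,.024];L=np.c_[d@ax,d@ay,W[:,2]]
def st(nm,lo,hi,hx,y0=.03):
    k=(abs(L[:,0])<hx)&(L[:,1]>y0)&(L[:,1]<.06)&(L[:,2]>lo)&(L[:,2]<hi)
    print(nm,k.sum(),"x",np.percentile(L[k,0],[3,50,97]).round(4),"y",np.percentile(L[k,1],[25,50,75,90,97]).round(4))
st("leaf",.1,.14,.012); st("wood end",.02,.055,.019,.035); st("wood full",.02,.055,.04,.035); st("jamb knuckle",.076,.092,.02)
k=(abs(L[:,0])<.03)&(abs(L[:,1])<.05)&(L[:,2]>.055)&(L[:,2]<.068);print("wood top z",np.median(L[k,2]).round(4))
cv2.imwrite("pics/final.png",cv2.resize(s[0][0][140:235,215:320,::-1],(663,600),interpolation=cv2.INTER_CUBIC))
E
```

```text
clock 16.05 pos [0.4493 0.022  0.1224] delta [ 0.0022 -0.001  -0.0002] turn [ 0.001   0.0004 -0.0001]
[-4.55866432 -0.23255221  8.46241914] [-0.04087416  0.83256449 -0.0370209 ]
leaf 202 x [-0.0034 -0.0007  0.0033] y [0.036  0.0377 0.039  0.0398 0.0408]
wood end 601 x [-0.0181  0.0002  0.0178] y [0.0396 0.0405 0.0414 0.0423 0.043 ]
wood full 708 x [-0.0216 -0.0012  0.0205] y [0.0395 0.0404 0.0413 0.0422 0.043 ]
jamb knuckle 153 x [-0.0098 -0.0016  0.0085] y [0.0353 0.0375 0.0388 0.04   0.0407]
wood top z 0.0617
```

View pics/final.png

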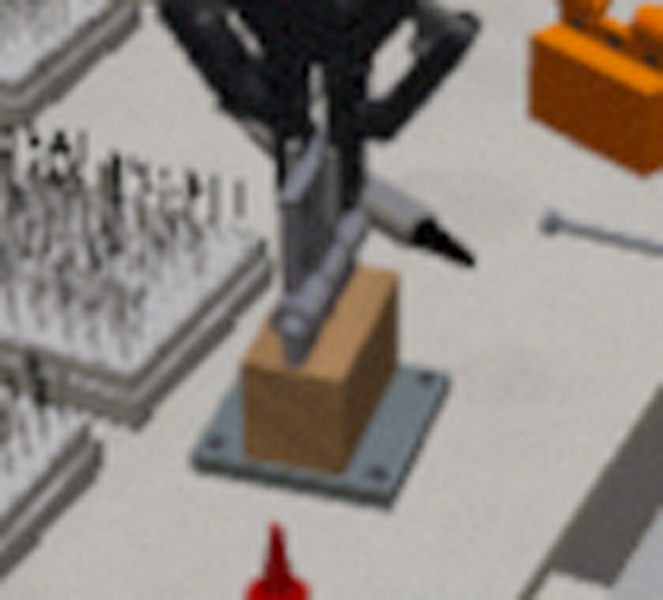

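The knuckle sits between the jamb knuckles in one line, (290,320) to (350,230), and touches the floor. Ease off the push slightly and let it settle.

Request:
move_arm:
  plan:
    - {"delta_pos": [0,-0.0006,-0.0006],"turn": [0,0,0],"fingers": 1}
    - {"delta_pos": [0,-0.0006,-0.0006],"turn": [0,0,0],"fingers": 1}
    - {"delta_pos": [0,-0.0006,-0.0006],"turn": [0,0,0],"fingers": 1}
    - {"delta_pos": [0,-0.0006,-0.0006],"turn": [0,0,0],"fingers": 1}
    - {"delta_pos": [0,-0.0006,-0.0006],"turn": [0,0,0],"fingers": 1}
    - {"delta_pos": [0,-0.0006,-0.0006],"turn": [0,0,0],"fingers": 1}

```text
clock: 17.0
position: [0.4486, 0.0219, 0.1224]
ee_rot: [0.649, 0.76, 0.0, 0.0]
ft_force: [1.6, -0.2, 5.8]
grip_width: 0.08
grasp_force: 50.6
```

Light contact with the floor, still and gripped, so I hand in.

```bash
python3 -c "
from workcell import hand_in;print(hand_in())"
```

```text
the job is handed in; nothing more can be done
None
```

The jamb block is fully down on the post and let go. The loose leaf is gripped upright with its knuckle in line between the jamb knuckles, and I handed the job in at about 17 s; `hand_in()` returned no verdict.

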